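# Release and push off the filter cover of a bench dust extractor

### The arm

A 6-joint arm with a two-finger parallel gripper is mounted at the origin on the work surface. World frame = base frame: x ahead of the robot, y to its left, z up, the work surface at z = 0. Lengths are in m, angles in rad, forces in N, time in s.
With the tool pointing down it reaches from about 0.275 to 0.725 m from the base axis. Payload 15.9 kg.
Tool frame: the origin (TCP) lies on the centre line of the jaws, within the pads' length; the fingertips stand 19 mm ahead of it and the grasp point (between the pads) is the TCP (bot.tcp_to_tips is the distance from the TCP to the fingertips, in m); z points along the fingers, y is the direction in which the jaws open and shut (so a half turn about z gives the same grasp; the last joint's range is limited). The gripper opens to 85 mm and grips with 20 to 120 N. Pads are 22 mm wide; open, the fingers measure 114 mm over their backs; the gripper's body (76 mm by 85 mm) begins 54 mm behind the grasp point. The pads swing forward as they close: fully open they stand 13 mm farther back than shut.
Start: joints at [1.325, 0.213, -0.034, 1.323, 0, 1.571], TCP at [0.122, 0.485, 0.25] pointing down, gripper open.
Joint ranges: [-2.98, 2.98], [-0.74, 1.72], [-1.14, 1.35], [-2.1, 2.04], [-1.57, 1.44], [-3.14, 3.14]. Speed limits (rad/s): [1.89, 1.89, 2.39, 2.57, 3.14, 3.14].

### API

Orientations are given as a unit quaternion [w, x, y, z].
In Python, from rig import sensors, eyes, bot gives the robot as it stands.
- The arm moves only by the tool play_rows, never from a script. Its argument "deltas" is a list of rows, each a list of 2 entries, a list of its own where there are three numbers: the shift along the tool's x, y, z in cm, then the turn about the tool's z in degrees. In form: [[[x, y, z], yaw], ...]. A call has exactly 10 rows; each row shifts and turns the pose as measured when the row begins, along the tool's axes as they then stand; what a row does not reach is not made up. A row lasts 1/8 s, in which the tool goes at most 62.5 mm and 10.7 degrees, less where a joint would pass 70% of its speed; a pose out of reach is approached as far as the arm can. A call is refused whole if a number of a shift passes 6.25 or a number of a turn 10.7, either way. A call with a gripper value outside its range is refused whole. "fingers" is the opening, from 0 (shut) to 1 (fully open), set as the call begins (left out, the last holds). The fingers move at their own pace and stop on an object; "grip_force" is the grip in N (left out, the last holds). Time passes only in rows, so rows that do not move let the fingers close, or fill a call up. It gives the time, the measured TCP pose, the force and the opening at its end, in the units of the state.
- sensors.get_obs(): the state, without advancing time (a new reading comes with each control period).
- eyes.get_image(name): name is "scene" or "top"; returns the picture (400x640x3 uint8, blue, green, red); there is no depth.
- eyes.camera_model(name): a dict with "fx", "fy", "cx", "cy" (pixels), "T" (4x4, takes a point from camera to world coordinates). Camera axes: x right, y down, z forward; pixel columns grow to the right and rows downward; lengths in m; the calibration is good to about 2 mm. A picture is of the moment at which its call begins. camera_model takes no time and is no camera call.
- bot.hand_in(): hands the job in, once; it reports no verdict.
The state is a dict: "time": time; "joints": joint angles; "qvel": joint speeds; "effort": joint torques, N m; "tool_pos": TCP position; "eef_rot": TCP orientation; "force": force on the tool from outside, world axes, zero at the start; "torque": the same for the moment, N m; "opening": finger opening in m.
Only numpy, scipy, OpenCV 4.12 (cv2) and the standard library are available. Lean on these libraries where they do the work, as an engineer would, in place of code of your own. Each camera call takes 0.05 s, during which the arm holds its last target.

### The job

The dust extractor's filter is due for cleaning: with a fingertip press the red snap tab in and, while it is down, push the dark filter cover back off its seat, on until it is clear of the rails, the whole filter is uncovered and the cover lies flat on the extractor's rear deck. Only press and push: do not pick the cover up, and do not touch the filter. Leave the glue bottle, sanding block and spool clamp where they are, and finish clear of everything.

Things in the scene. Friction and masses are not known exactly. Their poses are not given: they have to be found in the camera images.
- extractor: Fixed cream box; top (seat and rear deck, level) 90 mm above the bench. Origin: on the bench under the seated cover's origin. Local x points from the snap tab to the rear deck, the way the cover slides off; z up. Local x -135 to +215 mm, y -72 to +72; a motor housing on its left (y +72 to +192, x -110 to +205) is 125 mm high. Bystanders stand on its right.
- rails (a point): Middle of the seat, at seat height, between two dark rails along local x (x -56 to +46 mm, inner walls at y +-56.5, lips reach in to y +-49.5, tops 10 mm above the seat). They guide the cover and hold it down.
- rear_deck (a point): Centre of the flat rear deck behind the filter opening, level with the seat: 169 mm long (extractor local x +46 to +215 mm), 144 mm wide, no rim at its end. The pushed-off cover rests here.
- cover: Loose slate-grey cover, 110 x 110 x 5 mm, about 0.12 kg. Origin on its underside, centre line, 58 mm from its tab-side edge, 52 mm from its leading edge; axes as the extractor's, 90 mm above its origin when seated. A notch 50 mm wide, 18 deep in the tab-side edge holds the tab. Pushed 104 mm it is just clear of rails and filter; beyond 163 mm its leading edge overhangs the deck's end.
- cover_push (a point): Middle of the face to push on: the upright tab-side face of the cover's thumb ridge, at the notch's inner end, square to local x. Ridge 72 mm wide, 7 mm thick, top 18 mm above the cover's underside. This point is at local x -40 mm of the cover, 11 mm above its underside.
- tab_top (a point): Centre of the top of the red snap tab's ribbed pad, 44 x 44 mm, level, 12 mm above the seat when up, 24 mm before the ridge face of the seated cover (the pad ends 2 mm short of that face). It moves with the tab.
- tab (a joint): Travel of the snap tab, m: 0 up (latched), 0.008 down on its stop, pad then 4 mm above the seat. Moves straight down on a spring (4 N to start, 9 N at the stop), springs back. Its two red teeth in the cover's windows block the cover until the tab is over 5 mm down; hold it down (fingertip sliding along the pad, against the ridge) while the cover makes its first 15 mm.
- filter: White framed pleated filter, 80 x 84 mm, fixed in the opening under the cover (extractor local x -34 to +46 mm, y +-42), its top 10 mm below the seat; delicate. Origin 22 mm below the seat, same x and y as the extractor's origin.
- glue: White glue bottle, 48 mm across, 125 mm high, standing on the bench to the right of the extractor; origin at the centre of its foot.
- sandblock: Cork sanding block 110 x 64 x 26 mm lying on the bench; origin at the centre of its underside.
- spool: Spool clamp standing on the bench: two wooden discs 38 mm across on a steel rod, brass nut, 90 mm high; origin at the centre of its foot.
Mind the look-alikes: they are no part of the job. What is meant by the cover is not turquoise or yellow, and is the smaller of those in its own colour.

How it is judged:
On the way, in this order (a step that is already met when the one before it is completed fails the run):
1. the snap tab is pressed down with the cover still seated (value of joint tab above 0.005 m and x of cover in the frame of extractor below 0.012 m), for 0.05 s.
2. the cover is pushed off its seat, clear of rails and filter (x of cover in the frame of extractor above 0.103 m), for 0.1 s.
At the end, for the whole second after the job is handed in: The cover lies flat (within 0.06 rad) and still on the rear deck, pushed at least 103 mm from its seat along the extractor and within 40 mm of its centre line, its underside within 5 mm of the deck's height; the snap tab has sprung back up (x of cover in the frame of extractor above 0.103 m and y of cover in the frame of extractor between -0.04 and 0.04 m and z of cover in the frame of extractor between 0.085 and 0.095 m and angle between cover's own z axis and vertical below 0.06 rad and linear speed of cover below 0.01 m/s and value of joint tab below 0.002 m); the robot touches nothing.
It fails at once if the cover is lifted (more than 12 mm above its seat's height) or tipped up (z of cover in the frame of extractor above 0.102 m or angle between cover's own z axis and vertical above 0.3 rad).
It fails at once if the filter is touched (contact force between any of the fingers, the arm and filter above 1 N).
It fails at once if a bystander is moved more than 20 mm (distance of any of glue, sandblock, spool from where it was at the start of the episode above 0.02 m).
It also fails if it takes over 40 s, if anything falls off the work surface, if the arm or the gripper's body presses on something with over 40 N, if the wrist force passes 120 N, or if a joint passes its speed limit or range.

## Working session

There is one attempt and no reset: what is moved stays moved. The work goes in short steps, Python scripts to look and compute and a tool call to move; the robot and the scene stay as the last step left them, time stands still between calls to the robot, and variables do not carry over. Pictures are saved under pics/ and viewed, and the job is handed in when it is done.

Besides the shell and the picture viewer there is one more tool, called after "Emit:" as name([rows], argument=value, ...), one row to a line, values as JSON. play_rows: Moves the arm, as the interface text tells. Its arguments: {"type":"object","properties":{"deltas":{"type":"array"},"fingers":{"type":"number"},"grip_force":{"type":"number"}},"required":["deltas"]}

```bash
mkdir -p pics
python3 - <<'E'
from rig import sensors, eyes, bot
import cv2,numpy as np
for n in("scene","top"):
    cv2.imwrite(f"pics/{n}0.png",eyes.get_image(n))
    m=eyes.camera_model(n);print(n,{k:np.round(m[k],4).tolist() for k in m})
o=sensors.get_obs()
for k in o: print(k,np.round(o[k],4))
print(bot.tcp_to_tips)
E
```

```text
scene {'fx': 430.3026, 'fy': 430.3026, 'cx': 323.6063, 'cy': 200.0822, 'T': [[-0.5199, 0.5607, -0.6444, 1.3487], [0.8542, 0.3444, -0.3896, 0.4518], [0.0035, -0.753, -0.658, 0.9044], [0.0, 0.0, 0.0, 1.0]]}
top {'fx': 365.4216, 'fy': 365.4216, 'cx': 319.6722, 'cy': 196.344, 'T': [[0.0078, -0.995, 0.0998, 0.4413], [-0.9997, -0.0054, 0.0236, -0.0298], [-0.0229, -0.1, -0.9947, 1.0129], [0.0, 0.0, 0.0, 1.0]]}
time 0.1
joints [ 1.325   0.2133 -0.035   1.3235  0.      1.5708]
qvel [ 0.0012 -0.0006  0.0009 -0.0022 -0.0004 -0.0002]
effort [-1.10000e-03 -6.87242e+01  4.87810e+01  1.21000e-02 -1.00000e-04
 -0.00000e+00]
tool_pos [0.1216 0.4847 0.2499]
eef_rot [-1.000e-04  1.226e-01  9.925e-01 -5.000e-04]
force [ 0.0122 -0.4726 -0.8616]
torque [-0.004  -0.0251 -0.0529]
opening 0.0853
0.019
```

View pics/scene0.png

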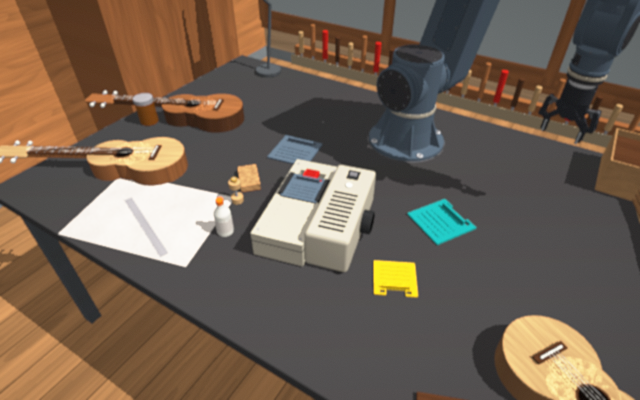

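View pics/top0.png

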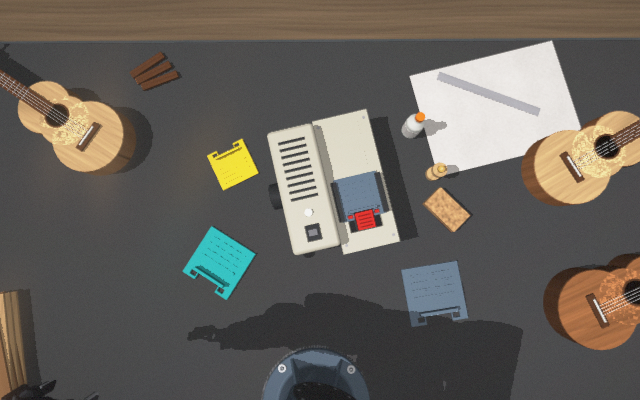

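Candidates are: slate on the extractor (top px 360,195), slate on the bench (435,293, larger), turquoise (220,263), yellow (232,163). The one on the extractor with the red tab fits, because it is slate and the smaller of the two slate ones. I'll confirm it and measure it.

```bash
cat > h.py <<'E'
import cv2,numpy as np
from rig import sensors, eyes, bot
def ray(n,uv,z):
    m=eyes.camera_model(n);T=np.array(m["T"])
    d=T[:3,:3]@np.array([(uv[0]-m["cx"])/m["fx"],(uv[1]-m["cy"])/m["fy"],1]);o=T[:3,3]
    return o+d*(z-o[2])/d[2]
def proj(n,p):
    m=eyes.camera_model(n);T=np.array(m["T"]);c=T[:3,:3].T@(np.array(p)-T[:3,3])
    return np.array([m["fx"]*c[0]/c[2]+m["cx"],m["fy"]*c[1]/c[2]+m["cy"]])
E
python3 - <<'E'
from h import *
a=cv2.imread("pics/top0.png");b=cv2.imread("pics/scene0.png")
cv2.imwrite("pics/crop_t.png",cv2.resize(a[95:265,255:415],None,fx=3.5,fy=3.5,interpolation=cv2.INTER_CUBIC))
cv2.imwrite("pics/crop_s.png",cv2.resize(b[145:275,245:385],None,fx=4.5,fy=4.5,interpolation=cv2.INTER_CUBIC))
for n,im in(("top",a),("scene",b)):
    h=cv2.cvtColor(im,cv2.COLOR_BGR2HSV)
    m=((h[...,0]<6)|(h[...,0]>174))&(h[...,1]>180)&(h[...,2]>120)
    m=m.astype(np.uint8)
    k,l,s,c=cv2.connectedComponentsWithStats(m)
    for i in range(1,k):
        if s[i,4]>30:
            ct=cv2.findContours((l==i).astype(np.uint8),0,1)[0][0]
            print(n,s[i],c[i],cv2.minAreaRect(ct),ray(n,c[i],.102).round(4))
h=cv2.cvtColor(a,cv2.COLOR_BGR2HSV)
for nm,m in(("cream",(h[...,1]<60)&(h[...,2]>150)),("slate",(h[...,0]>95)&(h[...,0]<125)&(h[...,1]>60)&(h[...,2]>60))):
    k,l,s,c=cv2.connectedComponentsWithStats(m.astype(np.uint8))
    for i in range(1,k):
        if s[i,4]>400:
            ct=cv2.findContours((l==i).astype(np.uint8),0,1)[0][0]
            print(nm,s[i],c[i].round(1),cv2.minAreaRect(ct),cv2.approxPolyDP(ct,4,True)[:,0].tolist())
E
```

```text
top [355 210  21  20 307] [364.82736156 219.53420195] ((364.7724609375, 219.51400756835938), (17.23923110961914, 17.913808822631836), 77.00537872314453) [ 0.4755 -0.1209  0.102 ]
scene [322  30   7  29 127] [325.03149606  43.03937008] ((325.49627685546875, 43.92518997192383), (28.064939498901367, 5.792763710021973), 87.1375961303711) [-0.433  -0.6214  0.102 ]
scene [374  41   8  31 141] [377.41843972  54.30496454] ((377.49908447265625, 56.02170181274414), (6.211523056030273, 30.14543342590332), 2.4895529747009277) [-0.4445 -0.3446  0.102 ]
scene [495  69  14  33 142] [502.12676056  82.98591549] ((501.7566223144531, 85.25997924804688), (7.260033130645752, 33.15978240966797), 11.689370155334473) [-0.4505  0.2227  0.102 ]
scene [304 170  15   7  74] [311.45945946 173.08108108] ((311.2115478515625, 172.94232177734375), (14.120361328125, 5.295135498046875), 11.309932708740234) [ 0.4753 -0.1201  0.102 ]
cream [  402    41   179   133 15058] [492.  106.4] ((486.29412841796875, 110.17648315429688), (104.775390625, 174.1405792236328), 75.96376037597656) [[580, 126], [551, 41], [409, 76], [425
[... 842 characters left out ...]
375, 196.12124633789062), (42.6181755065918, 40.255645751953125), 76.60750579833984) [[374, 171], [335, 180], [348, 220], [346, 215], [377, 206], [382, 211]]
slate [ 402  261   66   59 2420] [434.6 288.9] ((434.1230163574219, 293.3887634277344), (58.60859680175781, 56.78037643432617), 79.87532806396484) [[456, 261], [402, 270], [409, 312], [417, 309], [415, 315], [421, 311], [424, 317], [461, 308], [454, 318], [467, 317]]
slate [264 354  33  46 525] [280.7 381.6] ((282.6750793457031, 379.50543212890625), (25.11518669128418, 52.99424362182617), 32.7352294921875) [[292, 354], [282, 361], [290, 370], [279, 376], [277, 369], [270, 376], [264, 399], [285, 399], [290, 384], [286, 381], [296, 382]]
```

View pics/crop_t.png

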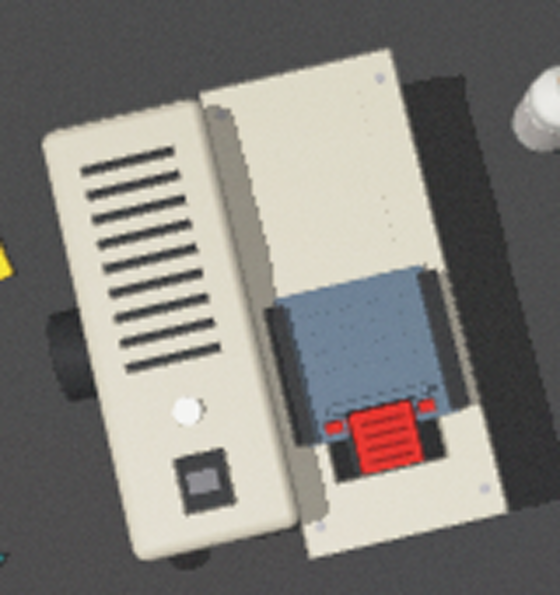

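View pics/crop_s.png

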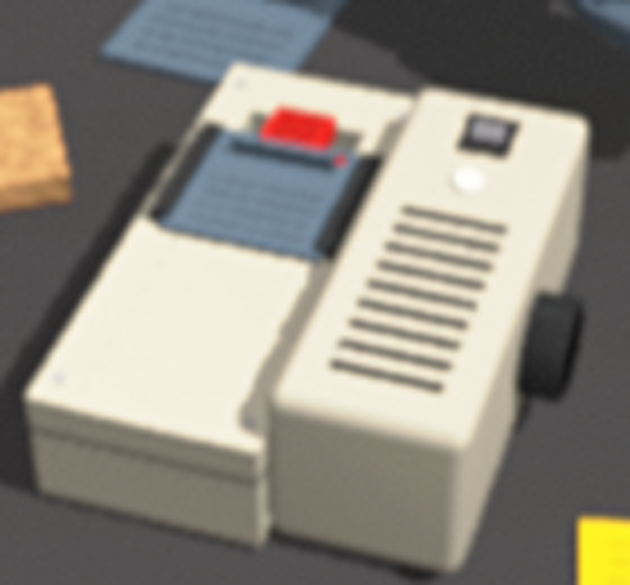

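Confirmed. The slate cover sits between the rails with the red tab in its notch (crop px 388,437). Next I compute the extractor frame and cross-check it.

Run:
```python
from h import *
c=lambda x,y:(255+x/3.5-.36,95+y/3.5-.36)
s=lambda x,y:(245+x/4.5-.4,145+y/4.5-.4)
P={'RR':(215,-72,ray("top",c(390,50),.09)),'FR':(-135,-72,ray("top",c(508,510),.09)),'FL':(-135,72,ray("top",c(308,558),.09)),
'sRR':(215,-72,ray("scene",s(28,398),.09)),'sFR':(-135,-72,ray("scene",s(232,62),.09)),
'tab':(-64,0,ray("top",(364.83,219.53),.102))}
A=[];
src=np.array([[v[0]/1e3,v[1]/1e3] for v in P.values()]);dst=np.array([v[2][:2] for v in P.values()])
a=src-src.mean(0);b=dst-dst.mean(0)
th=np.arctan2((a[:,0]*b[:,1]-a[:,1]*b[:,0]).sum(),(a*b).sum())
R=np.array([[np.cos(th),-np.sin(th)],[np.sin(th),np.cos(th)]]);t=dst.mean(0)-R@src.mean(0)
print("yaw",np.degrees(th),"origin",t)
for k,r in zip(P,(dst-(src@R.T+t))):print(k,dst[list(P).index(k)].round(4),"res mm",(r*1e3).round(1))
for k,p in dict(tab=(-.064,0),ridge=(-.04,0)).items(): print(k,R@p+t)
print("edge yaws",[np.degrees(np.arctan2(*(P[i][2]-P[j][2])[[1,0]])) for i,j in(("RR","FR"),("sRR","sFR"))])
```

```text
yaw 13.681995961813607 origin [ 0.53769366 -0.10696947]
RR [ 0.7625 -0.1266] res mm [-1.2 -0.5]
FR [ 0.4246 -0.2089] res mm [1.1 0. ]
FL [ 0.3895 -0.0664] res mm [-0.   2.5]
sRR [ 0.7648 -0.1255] res mm [1.2 0.6]
sFR [ 0.4225 -0.2127] res mm [-1.1 -3.8]
tab [ 0.4755 -0.1209] res mm [-0.   1.2]
tab [ 0.47550975 -0.12210757]
ridge [ 0.49882872 -0.11643079]
edge yaws [np.float64(13.68601009835455), np.float64(14.28413812848942)]
```

Emit:
play_rows([
  [[-2,-2,0],0],
  [[-3.5,-3.5,0],0],
  [[-3.5,-3.5,0],0],
  [[-3.5,-3.5,0],0],
  [[-3.5,-3.5,0],0],
  [[-3.5,-3.5,0],0],
  [[-3.5,-3.5,0],0],
  [[-3.5,-3.5,0],0],
  [[-3.5,-3.5,0],0],
  [[-3.5,-3.5,0],0],
], fingers=0, grip_force=60)

```text
time: 1.35
tool_pos: [0.3697, 0.0672, 0.2486]
eef_rot: [-0.0, 0.119, 0.993, -0.002]
force: [0.9, 1.3, 0.5]
opening: -0.0005
```

```bash
cat > st.py <<'E'
from h import *
import sys
from scipy.spatial.transform import Rotation as Ro
O=np.array([.5377,-.107,.09]);th=np.radians(13.75)
L=Ro.from_euler('z',th).as_matrix()
def st():
    o=sensors.get_obs();q=np.array(o["eef_rot"]);R=Ro.from_quat(q[[1,2,3,0]]).as_matrix()
    p=np.array(o["tool_pos"]);tip=p+R[:,2]*.019
    print("t",round(float(o["time"]),2),"tcp",p.round(4),"tip local mm",((tip-O)@L*1e3).round(1),"F local",(np.array(o["force"])@L).round(1),"open",round(float(o["opening"]),4))
    y=np.degrees(np.arctan2(R[1,0],R[0,0]));print("toolx yaw",y.round(2),"turn about tool z to 193.75:",((-(193.75-y)+180)%360-180).round(2),"tilt",R[2,2].round(4),"j",np.round(o["joints"],2))
    return p,R
if __name__=="__main__":
    p,R=st()
    if len(sys.argv)>1:
        tgt=O+L@(np.array([float(v) for v in sys.argv[1:4]])/1e3)
        print("delta tool cm to tip target",((tgt-(p+R[:,2]*.019))@R*100).round(2))
E
python3 st.py -57 0 60
```

```text
t 1.35 tcp [0.3697 0.0672 0.2486] tip local mm [-121.8  209.   139.6] F local [1.2 1.1 0.5] open -0.0005
toolx yaw 166.29 turn about tool z to 193.75: -27.46 tilt -1.0 j [ 0.18 -0.04 -0.32  1.29 -0.    0.42]
delta tool cm to tip target [-15.39 -15.53   8.02]
```

Emit:
play_rows([
  [[-3.1,-3.1,0],0],
  [[-3.1,-3.1,0],0],
  [[-3.1,-3.1,1],0],
  [[-3.1,-3.1,1],0],
  [[-3.0,-3.0,1],0],
  [[0,0,1],-7],
  [[0,0,0],-7],
  [[0,0,0],-7],
  [[0,0,0],-6.5],
  [[0,0,0],0],
])

```text
time: 2.6
tool_pos: [0.4848, -0.13, 0.2044]
eef_rot: [-0.003, -0.124, 0.992, -0.001]
force: [-0.4, 0.4, 1.0]
opening: 0.0003
```

```bash
python3 st.py -57 0 16
```

```text
t 2.6 tcp [ 0.4848 -0.13    0.2044] tip local mm [-57.   -9.7  95.4] F local [-0.3  0.4  1. ] open 0.0003
toolx yaw -165.79 turn about tool z to 193.75: 0.46 tilt -1.0 j [-0.26  0.23 -0.12  1.22 -0.   -0.51]
delta tool cm to tip target [-0.06  0.98  7.94]
```

Emit:
play_rows([
  [[0,0.5,2],0.5],
  [[0,0.4,2],0],
  [[0,0,1.5],0],
  [[0,0,1],0],
  [[0,0,0.7],0],
  [[0,0,0.4],0],
  [[0,0,0.1],0],
  [[0,0,0],0],
  [[0,0,0],0],
  [[0,0,0],0],
])

```text
time: 3.85
tool_pos: [0.4828, -0.1213, 0.1259]
eef_rot: [-0.002, -0.112, 0.994, -0.001]
force: [0.2, -0.1, 1.0]
opening: -0.0
```

```bash
python3 st.py -57 0 5
python3 - <<'E'
from h import *
a=eyes.get_image("scene");b=eyes.get_image("top")
cv2.imwrite("pics/s1.png",cv2.resize(a[100:230,240:400],None,fx=5,fy=4.6,interpolation=cv2.INTER_CUBIC))
cv2.imwrite("pics/t1.png",cv2.resize(b[130:260,290:450],None,fx=4.5,fy=4.5,interpolation=cv2.INTER_CUBIC))
E
```

```text
t 3.85 tcp [ 0.4828 -0.1213  0.1259] tip local mm [-56.9  -0.9  16.9] F local [ 0.1 -0.1  1. ] open -0.0
toolx yaw -167.16 turn about tool z to 193.75: -0.91 tilt -1.0 j [-0.24  0.27 -0.28  1.02 -0.   -0.47]
delta tool cm to tip target [0.01 0.09 1.19]
```

View pics/s1.png

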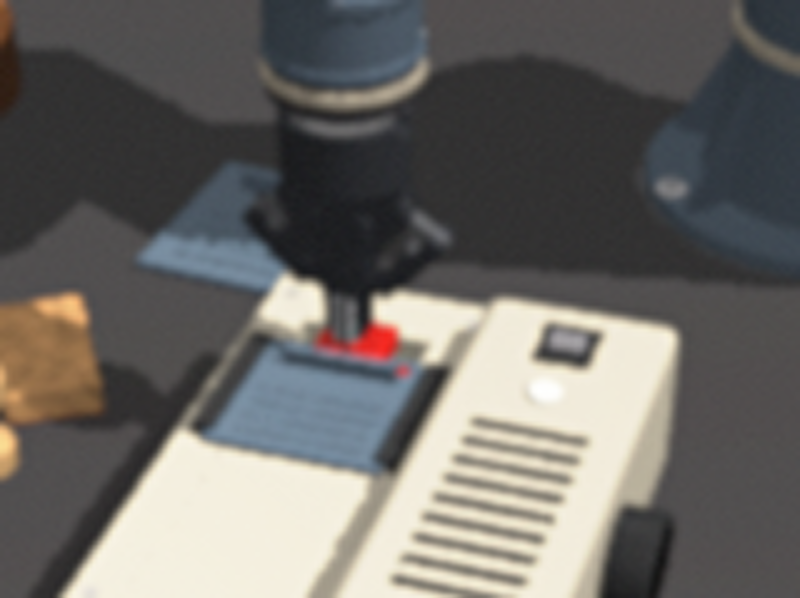

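View pics/t1.png

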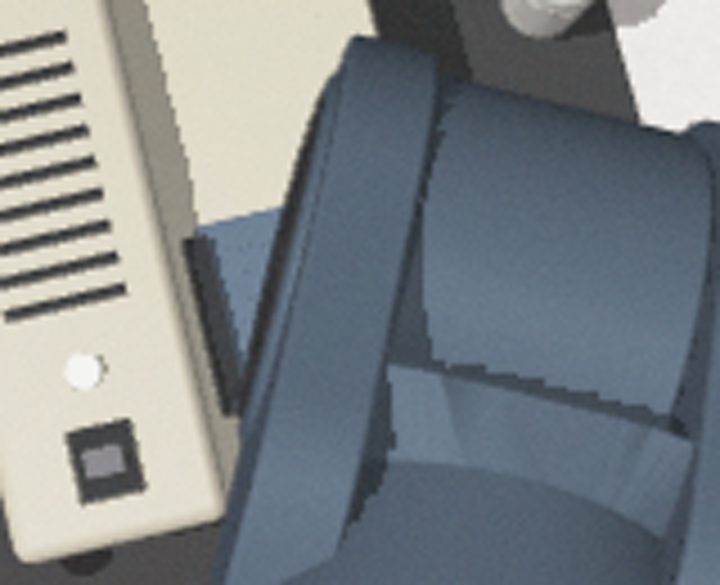

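The scene view shows the shut fingertips (345,335) just over the red pad (318–397), slightly toward its right side. I'll press with a small shift to +y.

Emit:
play_rows([
  [[0,0.3,0],-0.9],
  [[0,0,0.2],0],
  [[0,0,0.2],0],
  [[0,0,0.2],0],
  [[0,0,0.2],0],
  [[0,0,0.2],0],
  [[0,0,0.2],0],
  [[0,0,0.1],0],
  [[0,0,0],0],
  [[0,0,0],0],
])

```text
time: 5.2
tool_pos: [0.4821, -0.1182, 0.1134]
eef_rot: [-0.002, -0.12, 0.993, -0.001]
force: [-3.7, 1.6, 7.7]
opening: -0.0002
```

```bash
python3 st.py -57 0 4.5
```

```text
t 5.2 tcp [ 0.4821 -0.1182  0.1134] tip local mm [-56.7   2.3   4.4] F local [-3.2  2.4  7.7] open -0.0002
toolx yaw -166.2 turn about tool z to 193.75: 0.05 tilt -1.0 j [-0.24  0.28 -0.31  0.99 -0.   -0.48]
delta tool cm to tip target [ 0.03 -0.23 -0.01]
```

Emit:
play_rows([
  [[-0.1,0,0.1],0],
  [[-0.2,0,0.05],0],
  [[-0.2,0,0],0],
  [[-0.2,0,0],0],
  [[-0.2,0,0],0],
  [[-0.2,0,0],0],
  [[-0.2,0,0],0],
  [[0,0,0],0],
  [[0,0,0],0],
  [[0,0,0],0],
])

```text
time: 6.45
tool_pos: [0.4881, -0.1171, 0.1136]
eef_rot: [-0.007, -0.119, 0.993, -0.003]
force: [-2.3, 1.2, 8.1]
opening: 0.0001
```

```bash
python3 st.py -57 0 4.5;python3 - <<'E'
from h import *
a=eyes.get_image("scene")
cv2.imwrite("pics/s2.png",cv2.resize(a[120:230,250:390],None,fx=5,fy=5,interpolation=cv2.INTER_CUBIC))
E
```

```text
t 6.45 tcp [ 0.4881 -0.1171  0.1136] tip local mm [-50.9   2.    4.6] F local [-1.9  1.7  8.1] open 0.0001
toolx yaw -166.37 turn about tool z to 193.75: -0.12 tilt -0.9999 j [-0.23  0.3  -0.28  1.01 -0.01 -0.47]
delta tool cm to tip target [ 0.61 -0.2   0.02]
```

View pics/s2.png

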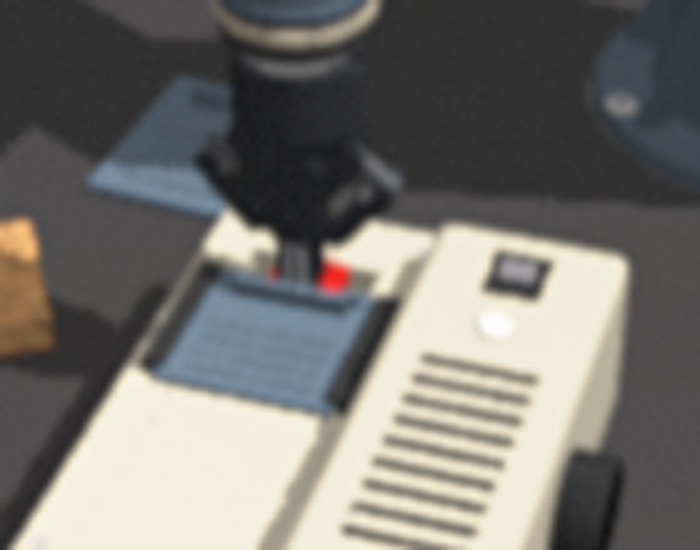

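Emit:
play_rows([
  [[-0.3,0.05,0.05],0],
  [[-0.4,0.05,0.05],0],
  [[-0.4,0.05,0.03],0],
  [[-0.4,0.05,0.03],0],
  [[-0.4,0.05,0.03],0],
  [[-0.4,0,0.03],0],
  [[-0.3,0,0.03],0],
  [[0,0,0],0],
  [[0,0,0],0],
  [[0,0,0],0],
])

```text
time: 7.75
tool_pos: [0.509, -0.1116, 0.1131]
eef_rot: [-0.011, -0.117, 0.993, -0.006]
force: [1.8, 0.7, 0.5]
opening: -0.0004
```

```bash
python3 st.py -33 0 4.5;python3 - <<'E'
from h import *
a=eyes.get_image("scene")
cv2.imwrite("pics/s3.png",cv2.resize(a[120:230,250:390],None,fx=5,fy=5,interpolation=cv2.INTER_CUBIC))
E
```

```text
t 7.75 tcp [ 0.509  -0.1116  0.1131] tip local mm [-29.4   2.2   4.1] F local [1.9 0.2 0.5] open -0.0004
toolx yaw -166.57 turn about tool z to 193.75: -0.32 tilt -0.9997 j [-0.21  0.34 -0.23  1.03 -0.02 -0.44]
delta tool cm to tip target [ 0.36 -0.22 -0.03]
```

View pics/s3.png

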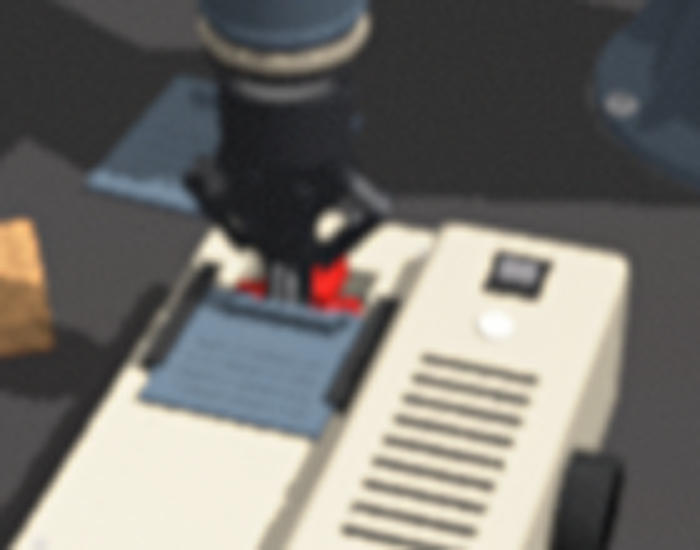

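The cover has moved about 20 mm and the tab is back up. The tip (287,295) is centred on the ridge. I'll raise it a little and push on.

Emit:
play_rows([
  [[0,0,-0.3],-0.3],
  [[-0.7,0,0],0],
  [[-1.0,0,0],0],
  [[-1.0,0,0],0],
  [[-1.0,0,0],0],
  [[-1.0,0,0],0],
  [[-0.7,0,0],0],
  [[-0.3,0,0],0],
  [[0,0,0],0],
  [[0,0,0],0],
])

```text
time: 9.05
tool_pos: [0.5676, -0.0969, 0.1137]
eef_rot: [-0.012, -0.12, 0.993, -0.006]
force: [-0.7, -0.2, 0.7]
opening: 0.0001
```

```bash
python3 st.py 67 2 8
```

```text
t 9.05 tcp [ 0.5676 -0.0969  0.1137] tip local mm [31.   2.5  4.7] F local [-0.8 -0.   0.7] open 0.0001
toolx yaw -166.25 turn about tool z to 193.75: 0.0 tilt -0.9996 j [-0.16  0.44 -0.06  1.08 -0.02 -0.4 ]
delta tool cm to tip target [-3.59 -0.05 -0.42]
```

Emit:
play_rows([
  [[-0.4,0,-0.15],0],
  [[-0.6,0,-0.15],0],
  [[-0.6,0,0],0],
  [[-0.6,0,0],0],
  [[-0.6,0,0],0],
  [[-0.4,0,0],0],
  [[-0.2,0,0],0],
  [[0,0,0],0],
  [[0,0,0],0],
  [[0,0,0],0],
])

```text
time: 10.3
tool_pos: [0.6028, -0.0884, 0.1161]
eef_rot: [-0.012, -0.12, 0.993, -0.006]
force: [-0.7, 0.0, 1.0]
opening: -0.0001
```

```bash
python3 st.py 67 2 8;python3 - <<'E'
from h import *
a=eyes.get_image("scene")
cv2.imwrite("pics/s4.png",cv2.resize(a[120:270,240:390],None,fx=4,fy=4,interpolation=cv2.INTER_CUBIC))
E
```

```text
t 10.3 tcp [ 0.6028 -0.0884  0.1161] tip local mm [67.2  2.5  7.1] F local [-0.7  0.2  1. ] open -0.0001
toolx yaw -166.26 turn about tool z to 193.75: -0.01 tilt -0.9996 j [-0.14  0.51  0.05  1.13 -0.02 -0.38]
delta tool cm to tip target [ 0.02 -0.05 -0.09]
```

View pics/s4.png

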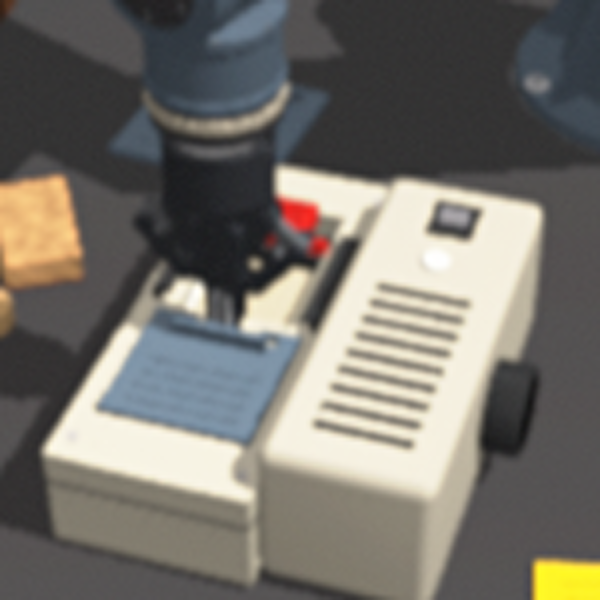

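The cover (97–300, 310–443 in the crop) lies flat on the rear deck, past the rails. I'll back off and lift clear.

Emit:
play_rows([
  [[0.4,0,0],0],
  [[0.6,0,0],0],
  [[0,0,-1],0],
  [[0,0,-2.5],0],
  [[0,0,-3],0],
  [[1.5,0,-3],0],
  [[3,0,-2],0],
  [[4,0,-1],0],
  [[4,0,0],0],
  [[3,0,0],0],
])

```text
time: 11.6
tool_pos: [0.4418, -0.1264, 0.2542]
eef_rot: [-0.01, -0.12, 0.993, -0.007]
force: [0.6, -0.7, 0.2]
opening: -0.0001
```

Emit:
play_rows([
  [[3,-2,-1],0],
  [[3,-4,0],0],
  [[0,4,0],0],
  [[0,4,0],0],
  [[0,4,0],0],
  [[0,4,0],0],
  [[0,4,0],0],
  [[0,3,0],0],
  [[0,0,0],0],
  [[0,0,0],0],
])

```text
time: 12.85
tool_pos: [0.3391, 0.0253, 0.2714]
eef_rot: [-0.004, -0.115, 0.993, -0.009]
force: [-0.1, 0.8, 0.2]
opening: -0.0002
```

```bash
python3 st.py;python3 - <<'E'
from h import *
from st import O,L
a=eyes.get_image("scene");b=eyes.get_image("top")
cv2.imwrite("pics/s5.png",cv2.resize(a[130:280,200:390],None,fx=4,fy=4,interpolation=cv2.INTER_CUBIC))
cv2.imwrite("pics/t5.png",cv2.resize(b[90:265,260:480],None,fx=3.4,fy=3.4,interpolation=cv2.INTER_CUBIC))
h=cv2.cvtColor(b,cv2.COLOR_BGR2HSV)
m=(h[...,0]>95)&(h[...,0]<125)&(h[...,1]>60)&(h[...,2]>60)
k,l,s,c=cv2.connectedComponentsWithStats(m.astype(np.uint8))
for i in range(1,k):
    if s[i,4]>400:
        ct=cv2.findContours((l==i).astype(np.uint8),0,1)[0][0];box=cv2.boxPoints(cv2.minAreaRect(ct))
        print(s[i],[((ray("top",p,.095)-O)@L*1e3).round(0)[:2].tolist() for p in box])
E
```

```text
t 12.85 tcp [0.3391 0.0253 0.2714] tip local mm [-161.6  175.4  162.4] F local [0.1 0.8 0.2] open -0.0002
toolx yaw -166.74 turn about tool z to 193.75: -0.49 tilt -0.9998 j [ 0.09 -0.11 -0.33  1.36 -0.02 -0.14]
[ 323  128   51   49 1480] [[168.0, 54.0], [168.0, -54.0], [61.0, -52.0], [61.0, 54.0]]
[ 402  261   66   65 2408] [[-203.0, -57.0], [-213.0, -197.0], [-350.0, -183.0], [-341.0, -45.0]]
[  139   280   192   120 11815] [[-80.0, 584.0], [-188.0, 120.0], [-460.0, 185.0], [-358.0, 635.0]]
```

View pics/s5.png

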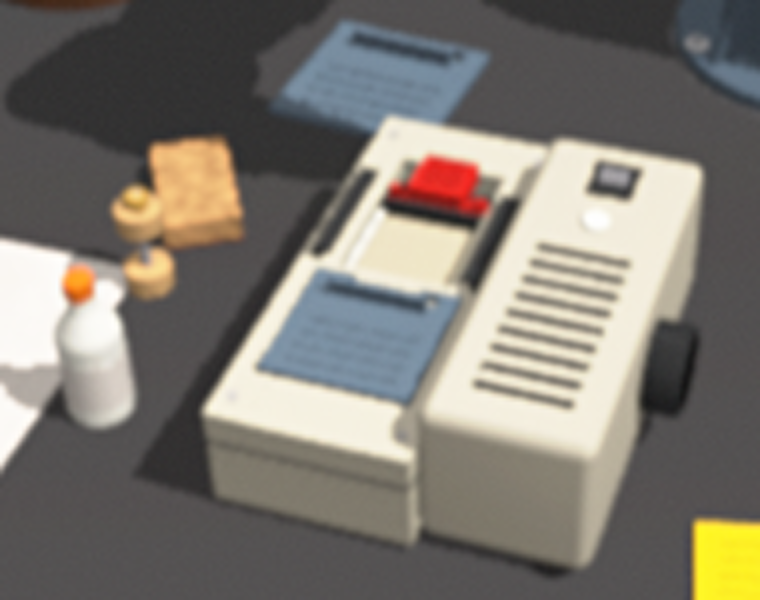

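View pics/t5.png

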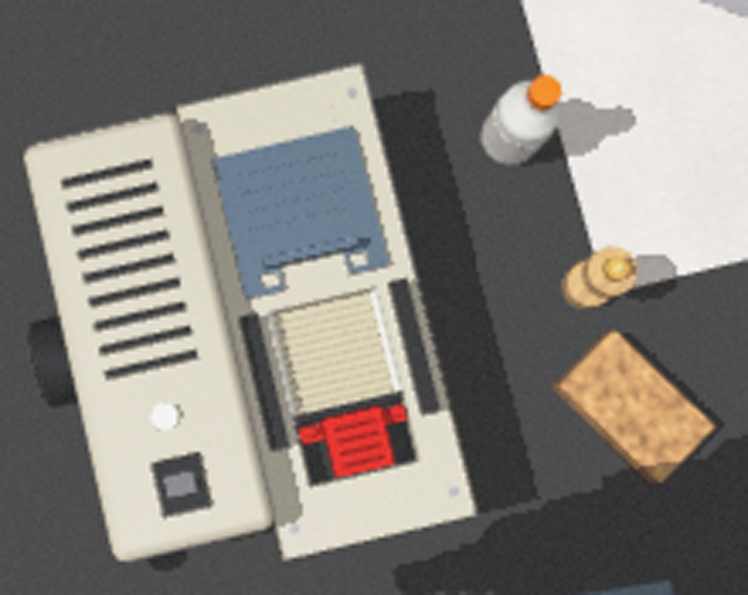

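The cover spans local x 61–168 mm, so it has been pushed about 117 mm and is centred. The tab is up, the filter is uncovered, the bystanders look untouched and the arm is clear. I'm handing in.

```bash
python3 -c "
from rig import bot
print(bot.hand_in())"
```

```text
the job is handed in; nothing more can be done
None
```

I pressed the snap tab with the shut fingertips and, while it was down, pushed the cover by its ridge off the seat and onto the rear deck. I then backed off, lifted clear and handed the job in at about 13 s; no verdict was reported.

**Final checks:**
- **Cover:** it looks flat in both views. It was pushed about 116–119 mm (at least 103 mm needed) and sits within about 2 mm of the centre line. Its height and tilt were judged from the pictures, not measured.
- **Filter and tab:** the filter is fully uncovered and the tab looks sprung back up. The fingertip stayed at least 4 mm above seat height, with no sign of contact with the filter.
- **Bystanders:** the glue bottle, sanding block and spool clamp stand where they were by eye; I did not measure their positions.
- **Arm:** the gripper ended about 160 mm above the seat and off to the side, with no force beyond sensor noise.

**Disagreements:** at the first press, force suggested about 6 mm of tab travel and height about 7.6 mm. Both are over the 5 mm needed. The tool also tilted by about 1.6° during the push, which had no visible effect.

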